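# Slide a well plate home under the reading bridge

## Task

Slide the white six-well plate along the bench, long way first, in through the flared open end of the reading station and under its low bridge, until its leading edge rests against the end stop and it lies straight. Only push it with the fingertips: never lift or tip it, do not knock the station, and leave the bottle and the jars where they stand. Finish with the hand clear of everything.

Things in the scene. Friction and masses are not known exactly. Their poses are not given: they have to be found in the camera images.
- plate: Loose six-well plate, white plastic, two rows of three round tan wells on a closed flat top: a solid slab 128 mm long (x), 86 mm wide (y), 14 mm high, about 0.12 kg, flat on the bench. Origin: centre of the underside, z up. Either end may go in first. It slides and turns easily when a fingertip pushes on one of its upright edges.
- station: White and grey reading station, fixed. Origin: on the bench under the bridge's middle, z up; +x is the way the plate goes in. Bridge beam 60 mm deep (x -30 to 30), 122 mm wide; headroom 19 mm, top 31 mm (lens 36 mm) above the bench. Legs leave 94 mm between them (y -47 to 47). Home, the plate's origin is at this origin, long side along x, its last 34 mm outside the bridge.
- station_mouth (a point): Middle of the station's open end, on the bench, 54 mm before (-x of) its origin; axes as the station's. Here two aluminium fences, 12 mm high, are 128 mm apart inside; they narrow at 34 degrees to the 94 mm between the legs, 30 mm before the origin. The bench is the floor all the way in.
- station_stop (a point): Middle of the face of the aluminium end stop, on the bench, 64 mm beyond (+x of) the station's origin; axes as the station's. The stop is 14 mm high; side rails 12 mm high keep the channel 94 mm wide from the bridge to it. Behind it stands a grey box 62 mm high, 122 mm wide, 75 to 150 mm beyond the origin.
- amber_bottle: Bystander: amber bottle with black cap, 46 mm diameter, 95 mm high, origin at the centre of its underside. Stands beside the station; leave alone.
- sample_jar: Bystander: clear jar with white cap, 44 mm diameter, 65 mm high, origin at the centre of its underside. Stands beside the station; leave alone.
- low_jar: Bystander: low clear jar with white cap, 52 mm diameter, 42 mm high, origin at the centre of its underside. Stands beside the way in; leave alone.
Mind the look-alikes: they are no part of the job. Of the things like the plate, leave any that is green; of the rest the smaller one is meant.

How it is judged:
At the end, for the whole second after the job is handed in: The plate lies flat and at rest on the bench under the bridge, its leading edge within 4 mm of the end stop, within 6 mm of the middle of the channel and within 0.09 rad of straight (x of plate in the frame of station between -0.004 and 0.003 m and y of plate in the frame of station between -0.006 and 0.006 m and angle between the x axis of plate and the x axis of station, either way round below 0.09 rad and angle between plate's own z axis and vertical below 0.03 rad and height (world z) of plate below 0.003 m and linear speed of plate below 0.01 m/s); the robot touches nothing.
It fails at once if the plate is lifted: its middle more than 6 mm off the bench (height (world z) of plate above 0.006 m).
It fails at once if the plate is tipped by more than 0.1 rad (angle between plate's own z axis and vertical above 0.1 rad).
It fails at once if the hand knocks the station with more than 15 N (contact force between any of the fingers, the arm and station above 15 N).
It fails at once if a bystander is moved by more than 15 mm (distance of any of amber_bottle, sample_jar, low_jar from where it was at the start of the episode above 0.015 m).
It fails at once if a bystander is tipped over (angle between any of amber_bottle, sample_jar, low_jar's own z axis and vertical above 0.4 rad).
It also fails if it takes over 58 s, if anything falls off the work surface, if the arm or the gripper's body presses on something with over 40 N, if the wrist force passes 120 N, or if a joint passes its speed limit or range.

## Robot

A 6-joint arm with a two-finger parallel gripper is mounted at the origin on the work surface. World frame = base frame: x ahead of the robot, y to its left, z up, the work surface at z = 0. Lengths are in m, angles in rad, forces in N, time in s.
With the tool pointing down it reaches from about 0.375 to 0.975 m from the base axis. Payload 3.8 kg.
Tool frame: the origin (TCP) lies on the centre line of the jaws, within the pads' length; the fingertips stand 14 mm ahead of it and the grasp point (between the pads) lies 5 mm behind it (bot.finger_overhang is the distance from the TCP to the fingertips, in m); y points along the fingers, x is the direction in which the jaws open and shut, and the axes are right-handed (so a half turn about y gives the same grasp; the last joint's range is limited). The gripper opens to 85 mm and grips with 20 to 120 N. Pads are 22 mm wide; open, the fingers measure 114 mm over their backs; the gripper's body (76 mm by 85 mm) begins 54 mm behind the grasp point. The pads swing forward as they close: fully open they stand 13 mm farther back than shut.
Start: joints at [-1.175, 0.264, 1.604, -0, 1.274, -0.037], TCP at [0.283, -0.613, 0.245] pointing down, gripper open.
Joint ranges: [-2.63, 2.63], [-0.94, 2.18], [0.31, 2.57], [-1.31, 4.45], [0, 2.66], [-2.55, 2.55]. Speed limits (rad/s): [2.57, 2.57, 3.14, 3.14, 3.14, 3.14].

## Interface

Orientations are given as a rotation vector (axis times angle).
In Python, from workcell import readout, read_camera, bot, spotter gives the robot as it stands.
- The arm moves only by the tool jog_arm, never from a script. Its argument "increments" is a list of rows, each a list of 7 numbers: the shift along the tool's x, y, z in m, then the turn, a rotation vector about the tool's x, y, z in rad, then the opening, from 0 (shut) to 1 (fully open). A call has 1 to 10 rows; each row shifts and turns the pose as measured when the row begins, along the tool's axes as they then stand; what a row does not reach is not made up. A row lasts 1/8 s, in which the tool goes at most 62.5 mm and 10.7 degrees, less where a joint would pass 70% of its speed; a pose out of reach is approached as far as the arm can. A call with a gripper value outside its range is refused whole. The fingers move at their own pace and stop on an object; "force" is the grip in N (left out, the last holds). Time passes only in rows, so rows that do not move let the fingers close. It gives the time, the measured TCP pose, the force and the opening at its end, in the units of the state.
- readout.read_state(): the state, without advancing time (a new reading comes with each control period).
- read_camera(name): name is "side" or "top"; returns a dict with "img" (420x560x3 uint8, blue, green, red), "range_z" (420x560 float32, m along the optical axis (not along the pixel's ray), 0 where there is no reading), "fx", "fy", "cx", "cy" (pixels), "world_from_camera" (4x4, takes a point from camera to world coordinates). Camera axes: x right, y down, z forward; pixel columns grow to the right and rows downward; lengths in m; the calibration is good to about 2 mm. A picture is of the moment at which its call begins.
- bot.finish_job(): hands the job in, once; it reports no verdict.
Trained networks look in a picture, given as the dict that the camera call returned (one of the last four; its "shot" number tells which), for a name from the list of things; names that differ only in an ending like _2 or _b are one class to them, and where a whole thing is asked for, a point or a joint stands for the part that bears it (a point fixed in the world has none). Each returns a list of dicts, best first, with "p" (0 to 1); they miss things now and then, are a little off and sometimes report something else, mostly with a low value. They report only what shows in the picture. A call takes as long as a camera call. They do not tell look-alikes from the thing itself.
- spotter.masks_of(picture, thing): "mask" (420x560 bool, what is visible of it) and "location" ([column, row] in pixels, amid what is visible of it).
- spotter.spot_point(picture, thing): "location" ([column, row] in pixels: a listed point, or the origin of a listed thing).
The state is a dict: "time": time; "q": joint angles; "joint_vel": joint speeds; "joint_torque": joint torques, N m; "tool_pos": TCP position; "tcp_rot": TCP orientation; "wrist_force": force on the tool from outside, world axes, zero at the start; "torque": the same for the moment, N m; "width": opening from 0.0 (shut) to 1.0 (fully open).
Only numpy, scipy, OpenCV 4.12 (cv2) and the standard library are available. Lean on these libraries where they do the work, as an engineer would, in place of code of your own. Each camera call takes 0.05 s, during which the arm holds its last target. There are 200 camera calls.

## Working session

There is one attempt and no reset: what is moved stays moved. The work goes in short steps, Python scripts to look and compute and a tool call to move; the robot and the scene stay as the last step left them, time stands still between calls to the robot, and variables do not carry over. Pictures are saved under pics/ and viewed, about 8 in all and at most 12, crops included, and the job is handed in when it is done.

Besides the shell and the picture viewer there is one more tool, called after "Emit:" as name(argument=value, ...), one argument or row to a line, values as JSON. jog_arm: Moves the arm, as the interface text tells. Its arguments: {"type":"object","properties":{"increments":{"type":"array"},"force":{"type":"number"}},"required":["increments"]}

```bash
ls; mkdir -p pics
cat > h.py <<'E'
import numpy as np, cv2
from workcell import readout, read_camera, bot, spotter
def world(c,uv,z=None):
    """pixel -> world; on plane z if given, else by depth"""
    u,v=uv; T=np.array(c["world_from_camera"])
    r=np.array([(u-c["cx"])/c["fx"],(v-c["cy"])/c["fy"],1.])
    if z is None:
        d=c["range_z"][int(round(v)),int(round(u))]
    else:
        w=T[:3,:3]@r; d=(z-T[2,3])/w[2]
    return T[:3,:3]@(r*d)+T[:3,3]
def pix(c,p):
    T=np.linalg.inv(np.array(c["world_from_camera"])); q=T[:3,:3]@np.array(p)+T[:3,3]
    return np.array([c["cx"]+c["fx"]*q[0]/q[2],c["cy"]+c["fy"]*q[1]/q[2]])
E
python3 - <<'E'
from h import *
s=readout.read_state(); print({k:np.round(v,3) for k,v in s.items()})
for n in("top","side"):
    c=read_camera(n); cv2.imwrite(f"pics/{n}0.png",c["img"])
    print(n,np.round(c["world_from_camera"],3).tolist(),c["fx"])
    for t in("plate","station","amber_bottle","sample_jar","low_jar"):
        for m in spotter.masks_of(c,t)[:4]: print(t,round(m["p"],2),np.round(m["location"]),m["mask"].sum(),np.round(world(c,m["location"]),3))
    for t in("plate","station","station_mouth","station_stop"):
        for m in spotter.spot_point(c,t)[:3]: print("pt",t,round(m["p"],2),np.round(m["location"],1),np.round(world(c,m["location"],0),3))
E
```

```text
pics
{'time': np.float64(0.0), 'q': array([-1.175,  0.265,  1.605,  0.   ,  1.274, -0.037]), 'joint_vel': array([-0.001,  0.002,  0.001, -0.001,  0.001,  0.001]), 'joint_torque': array([-0.0000e+00, -5.1512e+01, -3.6731e+01, -0.0000e+00,  1.3000e-02,
       -0.0000e+00]), 'tool_pos': array([ 0.283, -0.612,  0.244]), 'tcp_rot': array([-1.382,  0.886, -0.883]), 'wrist_force': array([ 0.445, -0.772,  0.152]), 'torque': array([ 0.021, -0.005, -0.016]), 'width': np.float64(1.001)}
top [[-0.027, -0.988, 0.153, 0.343], [-0.999, 0.022, -0.033, -0.067], [0.03, -0.154, -0.988, 1.11], [0.0, 0.0, 0.0, 1.0]] 538.6024460245245
plate 0.98 [312. 212.] 2596 [ 0.505 -0.185  0.02 ]
plate 0.9 [412. 271.] 5708 [ 0.379 -0.383  0.022]
plate 0.58 [304. 308.] 2847 [ 0.311 -0.16   0.016]
station 0.98 [131. 199.] 5228 [0.537 0.182 0.034]
amber_bottle 0.57 [128. 133.] 593 [0.666 0.182 0.066]
sample_jar 0.84 [143. 266.] 485 [0.402 0.15  0.066]
low_jar 0.91 [214. 265.] 523 [0.4   0.017 0.04 ]
pt plate 0.87 [312.1 211.1] [ 0.51  -0.187  0.   ]
pt plate 0.75 [412.9 269.8] [ 0.382 -0.391  0.   ]
pt plate 0.63 [302.7
[... 257 characters left out ...]
17], [-0.006, -0.879, -0.477, 0.552], [0.0, 0.0, 0.0, 1.0]] 426.30660059479607
plate 0.84 [371. 188.] 1442 [ 0.372 -0.364  0.021]
plate 0.65 [298. 207.] 890 [ 0.504 -0.168  0.015]
station 0.25 [207. 266.] 4390 [0.499 0.212 0.063]
amber_bottle 0.61 [146. 247.] 789 [0.667 0.211 0.05 ]
sample_jar 0.9 [264. 283.] 769 [0.393 0.175 0.039]
low_jar 0.95 [299. 249.] 537 [0.394 0.033 0.035]
pt plate 0.95 [369.8 233.3] [ 0.301 -0.162 -0.   ]
pt plate 0.94 [297.8 211.5] [ 0.505 -0.17   0.   ]
pt plate 0.91 [368.9 190.2] [ 0.387 -0.39   0.   ]
pt station 0.83 [227.  258.8] [ 0.538  0.103 -0.   ]
pt station_mouth 0.78 [241.2 249.2] [0.532 0.055 0.   ]
pt station_stop 0.71 [209.8 272.6] [0.539 0.162 0.   ]
```

View pics/top0.png

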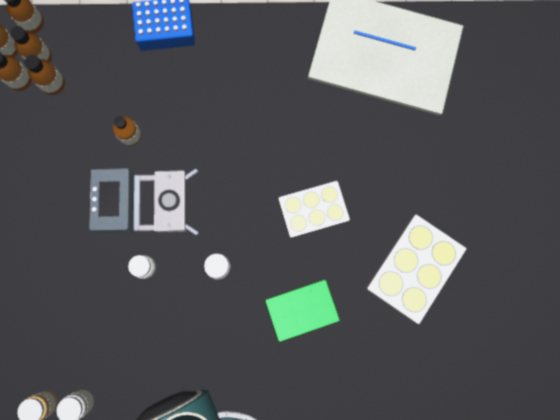

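View pics/side0.png

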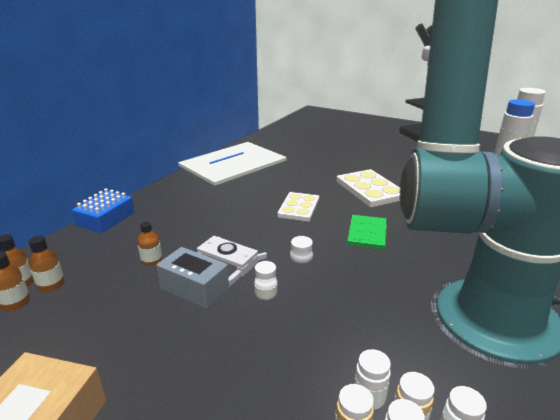

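The top view shows the small white plate at (312,210), turned about 15°. The station is at (165,200) with its mouth to the right (world −y), and the low jar is at (217,266). The green slab and the larger plate are the look-alikes. Next I fit precise poses.

```bash
cat >> h.py <<'E'
from scipy.spatial.transform import Rotation as R
def plate(c,zt=0.014,near=(0.5,-0.15)):
    """plate centre and long-axis angle (from world +y towards +x, deg) by the mask's rectangle on the top plane"""
    best=None
    for m in spotter.masks_of(c,"plate"):
        k=m["mask"].astype(np.uint8)
        ct=max(cv2.findContours(k,0,1)[0],key=cv2.contourArea)[:,0]
        w=np.array([world(c,p,zt)[:2] for p in ct])
        (x,y),_,_=r=cv2.minAreaRect((w*1000).astype(np.float32))
        b=cv2.boxPoints(r); e=max(b[1]-b[0],b[2]-b[1],key=np.linalg.norm)
        a=np.degrees(np.arctan2(e[0],e[1])); a=(a+90)%180-90
        print("plate?",round(m["p"],2),np.round([x,y],1),"size",np.round(sorted(r[1]),1),"ang",round(a,1),c["img"][m["mask"]].mean(0).round())
E
python3 - <<'E'
from h import *
c=read_camera("top"); plate(c)
s=readout.read_state(); print(R.from_rotvec(s["tcp_rot"]).as_matrix().round(3),bot.finger_overhang)
# station: bridge beam blob at z=.031
m=spotter.masks_of(c,"station")[0]["mask"]
i=c["img"].min(2); k=(m&(i>150)).astype(np.uint8)
k=cv2.morphologyEx(k,cv2.MORPH_OPEN,np.ones((9,9)));k=cv2.morphologyEx(k,cv2.MORPH_CLOSE,np.ones((21,21)))
ct=max(cv2.findContours(k,0,1)[0],key=cv2.contourArea)[:,0]
r=cv2.minAreaRect((np.array([world(c,p,.031)[:2] for p in ct])*1000).astype(np.float32)); print("bridge",r)
for t in("low_jar","sample_jar"):
    l=spotter.masks_of(c,t)[0]["location"]; print(t,world(c,l,.042 if t=="low_jar" else .065).round(3))
b=cv2.resize(c["img"][150:320,80:360],None,fx=2.8,fy=2.8,interpolation=cv2.INTER_CUBIC); cv2.imwrite("pics/crop1.png",b)
E
```

```text
plate? 0.7 [ 384.7 -392.3] size [129.3 187.7] ang -53.7 [212. 232. 232.]
plate? 0.69 [ 307.1 -156. ] size [ 86.8 129.8] ang -16.6 [148. 236. 110.]
plate? 0.56 [ 512.  -187.5] size [ 86.7 128.7] ang -14.9 [220. 236. 235.]
[[ 0.419 -0.     0.908]
 [-0.908 -0.     0.419]
 [ 0.    -1.    -0.   ]] 0.014
bridge ((533.6005249023438, 106.13864135742188), (60.78904342651367, 121.30580139160156), 89.8969955444336)
low_jar [0.403 0.017 0.042]
sample_jar [0.4   0.149 0.065]
```

View pics/crop1.png

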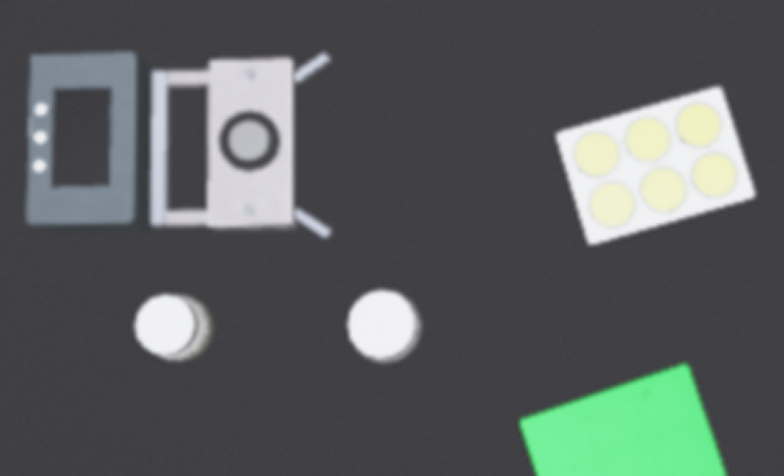

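The poses are: plate at (0.512, −0.1875), −14.9°, and station at (0.534, 0.106), straight along world +y. First I'll push the near long side with both fingertips to square the plate and shift it about 22 mm in +x. Then I'll push it in from behind. Moving to the side standoff now.

Emit:
jog_arm(
  increments=[
    [0,0,0,0,0.173,0,0.8],
    [-0.044,0,0.031,0,0,0,0.8],
    [-0.044,0,0.031,0,0,0,0.8],
    [-0.044,0,0.031,0,0,0,0.8],
    [-0.044,0,0.031,0,0,0,0.8],
    [-0.044,0,0.031,0,0,0,0.8],
    [-0.044,0,0.031,0,0,0,0.8],
    [-0.044,0,0.031,0,0,0,0.8],
    [-0.044,0,0.031,0,0,0,0.8],
  ],
)

```text
time: 2.38
tool_pos: [0.4387, -0.2025, 0.2457]
tcp_rot: [-1.315, 1.021, -1.031]
wrist_force: [0.7, 0.4, 0.4]
width: 0.8
```

Emit:
jog_arm(
  increments=[
    [0.004,0.05,-0.008,0,0,0,0.8],
    [0,0.05,0,0,0,0,0.8],
    [0,0.05,0,0,0,0,0.8],
    [0,0.035,0,0,0,0,0.8],
    [0,0.015,0,0,0,0,0.8],
    [0,0,0,0,0,0,0.8],
  ],
)

```text
time: 3.12
tool_pos: [0.4388, -0.2057, 0.045]
tcp_rot: [-1.316, 1.005, -1.031]
wrist_force: [-0.1, -0.3, 0.8]
width: 0.796
```

Run:
```python
from h import *
s=readout.read_state(); r=R.from_rotvec(s["tcp_rot"]).as_matrix(); print(r.round(3),s["tool_pos"].round(4),s["wrist_force"].round(2))
c=read_camera("side"); T=c["world_from_camera"]
print(pix(c,s["tool_pos"]))
for o in(.014,.001): print(pix(c,s["tool_pos"]+[0,0,-o]))
u,v=pix(c,s["tool_pos"]).astype(int)
b=c["img"][v-60:v+60,u-80:u+80]; cv2.imwrite("pics/s1.png",cv2.resize(b,None,fx=5,fy=5,interpolation=cv2.INTER_CUBIC))
```

```text
[[ 0.253  0.014  0.967]
 [-0.967 -0.007  0.253]
 [ 0.011 -1.     0.012]] [ 0.4388 -0.2057  0.045 ] [-0.09 -0.33  0.76]
[326.98674215 196.92175539]
[326.70157042 201.6602371 ]
[326.96625961 197.26209819]
```

View pics/s1.png

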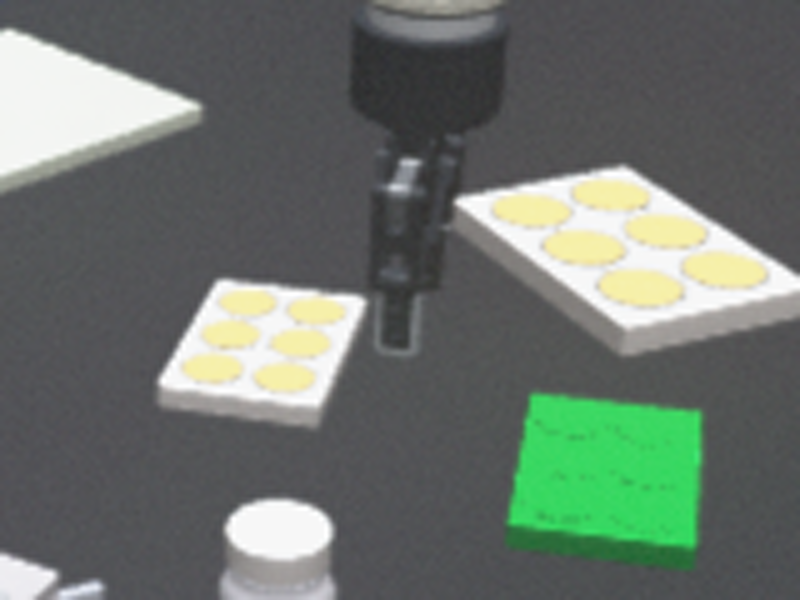

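The near fingertip's bottom is at crop (397,352), which is full-frame (325.4, 206.4). The plate is just ahead and clear of it. I'll work out that tip's height.

Run:
```python
from h import *
s=readout.read_state(); r=R.from_rotvec(s["tcp_rot"]).as_matrix(); c=read_camera("side")
for g in(.034,.041):
  for o in(.0,.007,.014): print(g,o,pix(c,s["tool_pos"]-r[:,0]*g+r[:,1]*o).round(1))
```

```text
0.034 0.0 [324.5 202.5]
0.034 0.007 [324.3 204.9]
0.034 0.014 [324.1 207.3]
0.041 0.0 [323.9 203.7]
0.041 0.007 [323.8 206.1]
0.041 0.014 [323.6 208.5]
```

Emit:
jog_arm(
  increments=[
    [0,0.015,0,0,0,0,0.8],
    [0,0.008,0,0,0,0,0.8],
    [0,0.002,0,0,0,0,0.8],
    [0,0.002,0,0,0,0,0.8],
    [0,0,0,0,0,0,0.8],
  ],
)

```text
time: 3.85
tool_pos: [0.4437, -0.2085, 0.0215]
tcp_rot: [-1.314, 0.996, -1.04]
wrist_force: [0.0, -0.1, -0.3]
width: 0.799
```

Emit:
jog_arm(
  increments=[
    [0,0.003,-0.003,0,0,0,0.8],
    [0,0.003,-0.003,0,0,0,0.8],
    [0,0.002,0,0,0,0,0.8],
    [0,0,0,0,0,0,0.8],
  ],
)

```text
time: 4.35
tool_pos: [0.4377, -0.2103, 0.013]
tcp_rot: [-1.314, 0.996, -1.04]
wrist_force: [0.6, 0.2, -0.2]
width: 0.797
```

```bash
cat >> h.py <<'E'
def go(x,y,z,phi):
    """tool-frame shift and turn from the measured pose to a tool-down pose with jaw axis at phi deg"""
    s=readout.read_state(); r=R.from_rotvec(s["tcp_rot"]); f=np.radians(phi)
    G=R.from_matrix(np.array([[np.cos(f),np.sin(f),0],[0,0,-1],[-np.sin(f),np.cos(f),0]]).T)
    print("t",s["time"].round(2),"pos",s["tool_pos"].round(4),"shift",(r.inv().apply(np.array([x,y,z])-s["tool_pos"])).round(4),"turn",(r.inv()*G).as_rotvec().round(3),"F",s["wrist_force"].round(1))
E
python3 -c "
from h import *
go(.46,-.201,.013,-75)
go(.48,-.197,.013,-90)"
```

```text
Traceback (most recent call last):
  File "h.py", line 31, in go
    print("t",s["time"].round(2),"pos",s["tool_pos"].round(4),"shift",(r.inv().apply(np.array([x,y,z])-s["tool_pos"])).round(4),"turn",(r.inv()*G).as_rotvec().round(3),"F",s["wrist_force"].round(1))
              ^^^^^^^^^^^^^^^
AttributeError: 'float' object has no attribute 'round'
```

```bash
sed -i 's/s\["time"\].round(2)/round(s["time"],2)/' h.py
python3 -c "
from h import *
go(.46,-.201,.013,-75)
go(.48,-.197,.013,-90)"
```

```text
t 4.35 pos [ 0.4377 -0.2103  0.013 ] shift [-0.0033  0.0004  0.0239] turn [-0.02  -0.006  0.018] F [ 0.6  0.2 -0.2]
t 4.35 pos [ 0.4377 -0.2103  0.013 ] shift [-0.0022  0.0009  0.0443] turn [-0.022  0.256  0.016] F [ 0.6  0.2 -0.2]
```

Emit:
jog_arm(
  increments=[
    [-0.001,0,0.008,-0.02,-0.006,0.018,0.8],
    [-0.001,0,0.008,0,0,0,0.8],
    [-0.001,0,0.008,0,0,0,0.8],
    [0,0,0.005,0,0.05,0,0.8],
    [0,0,0.005,0,0.05,0,0.8],
    [0,0,0.005,0,0.05,0,0.8],
  ],
)

```text
time: 5.1
tool_pos: [0.4781, -0.1965, 0.0132]
tcp_rot: [-1.259, 1.131, -1.127]
wrist_force: [-0.3, 0.8, 0.7]
width: 0.796
```

```bash
python3 -c "
from h import *
go(.48,-.197,.013,-90)
c=read_camera('top'); plate(c)
u,v=312,210; cv2.imwrite('pics/t2.png',cv2.resize(c['img'][v-70:v+90,u-100:u+100],None,fx=4,fy=3.75))
"
```

```text
t 5.1 pos [ 0.4781 -0.1965  0.0132] shift [0.0007 0.0002 0.0018] turn [ 0.002  0.109 -0.001] F [-0.3  0.8  0.7]
plate? 0.98 [ 533.1 -140.3] size [33.3 73.6] ang -88.3 [217. 233. 232.]
plate? 0.56 [ 385.2 -392.2] size [128.1 189.5] ang -54.2 [214. 234. 233.]
```

View pics/t2.png

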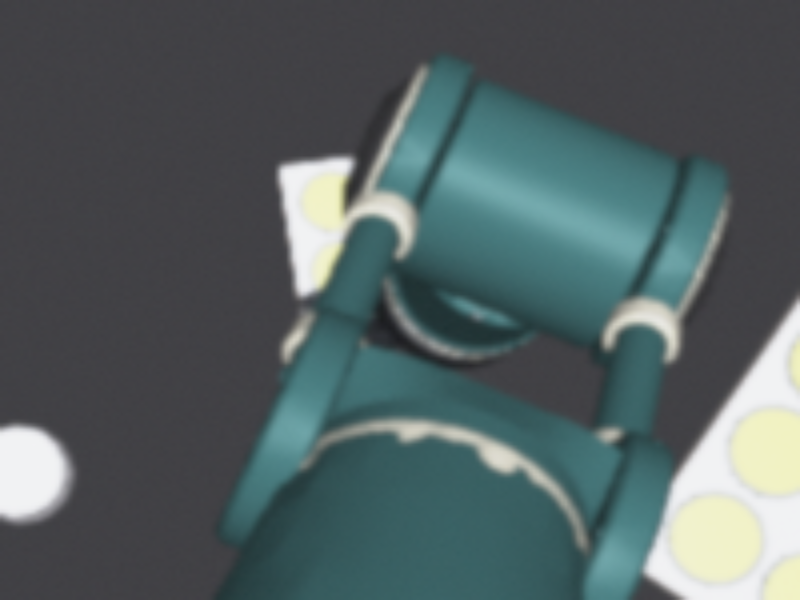

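Emit:
jog_arm(
  increments=[
    [0,0,0.0025,0,0.037,0,0.8],
    [0,0,0.001,0,0.037,0,0.8],
    [0,0,0.001,0,0.036,0,0.8],
    [0,0,0,0,0,0,0.8],
    [0,0,-0.03,0,0,0,0.8],
    [0,-0.05,-0.01,0,-0.1,0,0.8],
    [0,-0.05,0,0,-0.17,0,0.8],
    [0.06,0,0,0,-0.17,0,0.8],
    [0.05,0,0,0,-0.17,0,0.8],
    [0.04,0,0.02,0,-0.17,0,0.8],
  ],
)

```text
time: 6.45
tool_pos: [0.5219, -0.3208, 0.1178]
tcp_rot: [-1.49, 0.592, -0.595]
wrist_force: [0.1, -0.8, -0.5]
width: 0.799
```

```bash
python3 -c "
from h import *
go(.534,-.33,.1,0)
plate(read_camera('top'))
c=read_camera('side');plate(c)
"
```

```text
t 6.45 pos [ 0.5219 -0.3208  0.1178] shift [0.0151 0.0179 0.0016] turn [ 0.001 -0.759  0.002] F [ 0.1 -0.8 -0.5]
plate? 0.72 [ 306.  -156.5] size [ 87.8 127.6] ang -16.6 [151. 237. 112.]
plate? 0.67 [ 535.8 -193.6] size [ 90.8 130.4] ang -3.3 [218. 234. 233.]
plate? 0.6 [ 383.8 -385.1] size [151.2 219.7] ang -54.4 [190. 212. 215.]
plate? 0.58 [ 305.4 -149.4] size [ 85.2 151.9] ang -17.5 [ 91. 197.  55.]
plate? 0.19 [552.7 160.9] size [183.8 212.6] ang 2.1 [140. 133. 128.]
```

The side push worked: the plate is at (0.536, −0.194), −3.3°, close to the channel line. Moving behind its rear edge.

Emit:
jog_arm(
  increments=[
    [0.005,0,0,0,-0.17,0,0.8],
    [0.005,0,0,0,-0.17,0,0.8],
    [0,0,0,0,-0.17,0,0.8],
    [0,0,0,0,-0.17,0,0.8],
    [0,0.03,0,0,-0.08,0,0.8],
    [0,0.03,0,0,0,0,0.8],
    [0,0,0,0,0,0,0.8],
  ],
)

```text
time: 7.52
tool_pos: [0.5201, -0.3159, 0.0534]
tcp_rot: [-1.565, -0.008, 0.023]
wrist_force: [-0.5, 0.1, 0.0]
width: 0.802
```

```bash
python3 -c "
from h import *
go(.537,-.31,.014,0)
"
```

```text
t 7.53 pos [ 0.5201 -0.3159  0.0534] shift [0.0174 0.0392 0.0054] turn [-0.006  0.019 -0.01 ] F [-0.5  0.1  0. ]
```

Emit:
jog_arm(
  increments=[
    [0.012,0.015,0,-0.006,0.019,-0.01,0.8],
    [0.005,0.015,0,0,0,0,0.8],
    [0,0.006,0,0,0,0,0.8],
    [0,0,0,0,0,0,0.8],
  ],
)

```text
time: 8.02
tool_pos: [0.5393, -0.3156, 0.0176]
tcp_rot: [-1.573, -0.002, -0.004]
wrist_force: [-0.3, 0.4, 0.1]
width: 0.796
```

```bash
python3 -c "
from h import *
go(.537,-.265,.013,0)
"
```

```text
t 8.03 pos [ 0.5393 -0.3156  0.0176] shift [-0.0024  0.0045  0.0506] turn [ 0.002 -0.001  0.004] F [-0.3  0.4  0.1]
```

Emit:
jog_arm(
  increments=[
    [-0.002,0.0045,0.015,0,0,0.004,0.8],
    [0,0,0.015,0,0,0,0.8],
    [0,0,0.01,0,0,0,0.8],
    [0,0,0.008,0,0,0,0.8],
    [0,0,0.008,0,0,0,0.8],
    [0,0,0.012,0,0,0,0.8],
    [0,0,0.015,0,0,0,0.8],
    [0,0,0.015,0,0,0,0.8],
    [0,0,0.015,0,0,0,0.8],
  ],
)

```text
time: 9.15
tool_pos: [0.5382, -0.196, 0.0141]
tcp_rot: [-1.575, -0.0, -0.003]
wrist_force: [0.1, -0.6, 0.9]
width: 0.8
```

```bash
python3 -c "
from h import *
go(.535,.031,.013,0)
c=read_camera('top'); plate(c); cv2.imwrite('pics/t3.png',cv2.resize(c['img'][140:320,80:380],None,fx=2.6,fy=2.6))
plate(read_camera('side'))
"
```

```text
t 9.15 pos [ 0.5382 -0.196   0.0141] shift [-0.0037  0.0003  0.227 ] turn [ 0.004 -0.002  0.002] F [ 0.1 -0.6  0.9]
plate? 0.71 [539.3 -97.2] size [79.  88.1] ang -88.8 [220. 237. 236.]
plate? 0.64 [ 384.7 -392.9] size [127.5 186.9] ang -53.8 [214. 234. 234.]
plate? 0.93 [ 383.7 -387.4] size [148.2 215.7] ang -54.4 [191. 213. 217.]
plate? 0.81 [ 304.3 -147.1] size [ 89.3 157.1] ang -17.4 [ 91. 190.  56.]
plate? 0.55 [ 534.7 -108.5] size [ 95.5 145.2] ang -0.2 [199. 221. 224.]
```

View pics/t3.png

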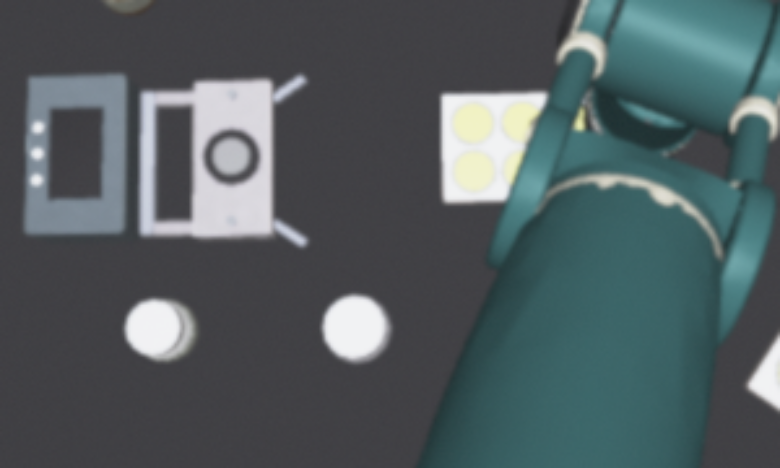

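The plate is straight to within about 1° and roughly 5 mm off toward +x. The path is clear, so I'll keep pushing with a slight −x drift.

Emit:
jog_arm(
  increments=[
    [-0.001,0,0.012,0,0,0,0.8],
    [-0.001,0,0.012,0,0,0,0.8],
    [-0.001,0,0.012,0,0,0,0.8],
    [-0.001,0,0.012,0,0,0,0.8],
    [-0.001,0,0.012,0,0,0,0.8],
    [-0.001,0,0.012,0,0,0,0.8],
    [0,0,0.012,0,0,0,0.8],
    [0,0,0.012,0,0,0,0.8],
  ],
)

```text
time: 10.35
tool_pos: [0.5327, -0.0957, 0.0143]
tcp_rot: [-1.576, -0.001, -0.005]
wrist_force: [-0.3, -0.8, 0.6]
width: 0.8
```

```bash
python3 -c "
from h import *
go(.533,.031,.013,0)
c=read_camera('top'); plate(c); cv2.imwrite('pics/t4.png',cv2.resize(c['img'][140:320,80:380],None,fx=2.6,fy=2.6))
plate(read_camera('side'))
"
```

```text
t 10.35 pos [ 0.5327 -0.0957  0.0143] shift [-0.      0.0006  0.1267] turn [ 0.005 -0.003  0.004] F [-0.3 -0.8  0.6]
plate? 0.9 [ 309.8 -165.2] size [ 88.2 114.3] ang -17.0 [146. 233. 108.]
plate? 0.74 [534.7  21.7] size [43.3 85.6] ang -89.3 [216. 232. 231.]
plate? 0.66 [ 384.9 -392.8] size [129.1 189.3] ang -54.0 [212. 232. 231.]
plate? 0.73 [ 383.8 -388.3] size [144.7 213.9] ang -53.9 [196. 219. 222.]
plate? 0.65 [ 304.7 -146.9] size [ 85.  146.9] ang -18.2 [ 93. 201.  55.]
plate? 0.63 [526.6 -13.6] size [ 99.5 146.5] ang -1.9 [202. 224. 226.]
```

View pics/t4.png

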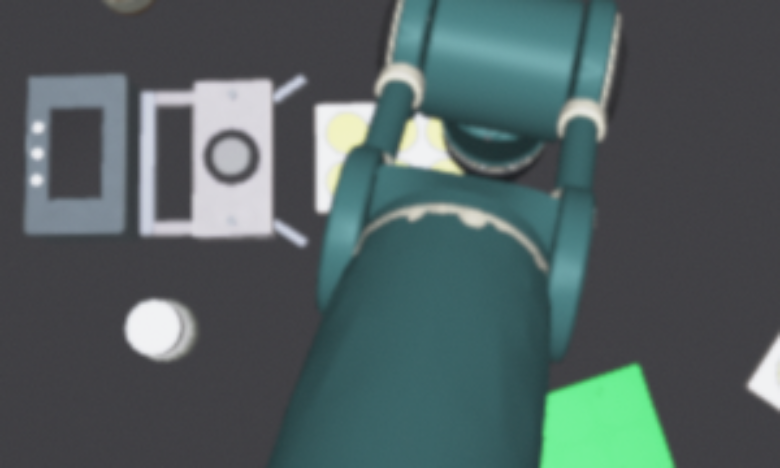

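Plate x is 0.5347, straight, with its front at the mouth. Continuing straight in.

Emit:
jog_arm(
  increments=[
    [0,0,0.012,0,0,0,0.8],
    [0,0,0.012,0,0,0,0.8],
    [0,0,0.012,0,0,0,0.8],
    [0,0,0.012,0,0,0,0.8],
    [0,0,0.012,0,0,0,0.8],
    [0,0,0.012,0,0,0,0.8],
    [0,0,0.012,0,0,0,0.8],
    [0,0,0.01,0,0,0,0.8],
  ],
)

```text
time: 11.55
tool_pos: [0.5332, 0.0032, 0.0138]
tcp_rot: [-1.576, -0.001, -0.006]
wrist_force: [0.2, -1.2, 1.0]
width: 0.803
```

```bash
python3 -c "
from h import *
go(.533,.031,.013,0)
"
```

```text
t 11.55 pos [0.5332 0.0032 0.0138] shift [-0.0003  0.0007  0.0278] turn [ 0.005 -0.003  0.004] F [ 0.2 -1.2  1. ]
```

Emit:
jog_arm(
  increments=[
    [0,0,0.008,0,0,0,0.8],
    [0,0,0.008,0,0,0,0.8],
    [0,0,0.004,0,0,0,0.8],
    [0,0,0,0,0,0,0.8],
  ],
)

```text
time: 12.05
tool_pos: [0.5331, 0.0254, 0.0136]
tcp_rot: [-1.576, -0.001, -0.005]
wrist_force: [-0.1, -0.4, -0.3]
width: 0.803
```

Small steps from here, watching for the stop's reaction force.

Emit:
jog_arm(
  increments=[
    [0,0,0.002,0,0,0,0.8],
    [0,0,0.0015,0,0,0,0.8],
  ],
)

```text
time: 12.3
tool_pos: [0.5331, 0.0285, 0.0135]
tcp_rot: [-1.576, -0.0, -0.005]
wrist_force: [0.8, -0.6, -0.9]
width: 0.801
```

Emit:
jog_arm(
  increments=[
    [0,0,0.0015,0,0,0,0.8],
  ],
)

```text
time: 12.42
tool_pos: [0.5331, 0.0299, 0.0135]
tcp_rot: [-1.577, -0.0, -0.005]
wrist_force: [0.0, -1.1, 0.2]
width: 0.798
```

Emit:
jog_arm(
  increments=[
    [0,0,0.0015,0,0,0,0.8],
  ],
)

```text
time: 12.55
tool_pos: [0.5331, 0.0314, 0.0135]
tcp_rot: [-1.577, -0.0, -0.006]
wrist_force: [0.1, -1.2, 1.0]
width: 0.8
```

Emit:
jog_arm(
  increments=[
    [0,0,0.001,0,0,0,0.8],
  ],
)

```text
time: 12.68
tool_pos: [0.5333, 0.0318, 0.0136]
tcp_rot: [-1.578, -0.001, -0.005]
wrist_force: [1.7, -6.3, -0.5]
width: 0.797
```

The reaction rose to 6.3 N at the predicted position, so the plate is at the stop. Backing off, lifting and moving away.

Emit:
jog_arm(
  increments=[
    [0,0,0,0,0,0,0.8],
    [0,0,-0.015,0,0,0,0.8],
    [0,0,-0.03,0,0,0,0.8],
    [0,-0.04,-0.03,0,0,0,0.8],
    [0,-0.05,-0.03,0,0,0,0.8],
    [0,-0.05,-0.05,0,0,0,0.8],
    [0,-0.04,-0.055,0,0,0,0.8],
    [0,0,-0.06,0,0,0,0.8],
    [0,0,-0.06,0,0,0,0.8],
    [0,0,0,0,0,0,0.8],
  ],
)

```text
time: 13.92
tool_pos: [0.5297, -0.2985, 0.1903]
tcp_rot: [-1.577, -0.001, -0.006]
wrist_force: [0.2, 0.9, -0.5]
width: 0.804
```

```bash
python3 -c "
from h import *
go(.533,.031,.013,0)
c=read_camera('top'); plate(c)
for t in('low_jar','sample_jar'): print(t,world(c,spotter.masks_of(c,t)[0]['location'],.042 if t=='low_jar' else .065).round(3))
cv2.imwrite('pics/t5.png',cv2.resize(c['img'][150:290,80:260],None,fx=4.2,fy=4.2,interpolation=cv2.INTER_CUBIC))
# rear edge in the picture: bright pixel extent along y at the plate top plane
for x in(.505,.52,.535,.55,.565):
    y=np.arange(0,.09,.0005); g=[c['img'][tuple(pix(c,[x,v,.014]).round().astype(int)[::-1])].min() for v in y]
    print(x,'rear y',y[np.argmax(np.array(g)>140)])
"
```

```text
t 13.93 pos [ 0.5297 -0.2985  0.1903] shift [0.0016 0.1754 0.3306] turn [ 0.006 -0.003  0.004] F [ 0.2  0.9 -0.5]
plate? 0.94 [ 307.2 -156.1] size [ 84.7 127. ] ang -17.1 [153. 239. 114.]
plate? 0.81 [534.3  60.5] size [35.  87.4] ang -89.9 [217. 236. 236.]
low_jar [0.399 0.016 0.042]
sample_jar [0.402 0.151 0.065]
0.505 rear y 0.0405
0.52 rear y 0.0405
0.535 rear y 0.0405
0.55 rear y 0.0405
0.565 rear y 0.04
```

View pics/t5.png

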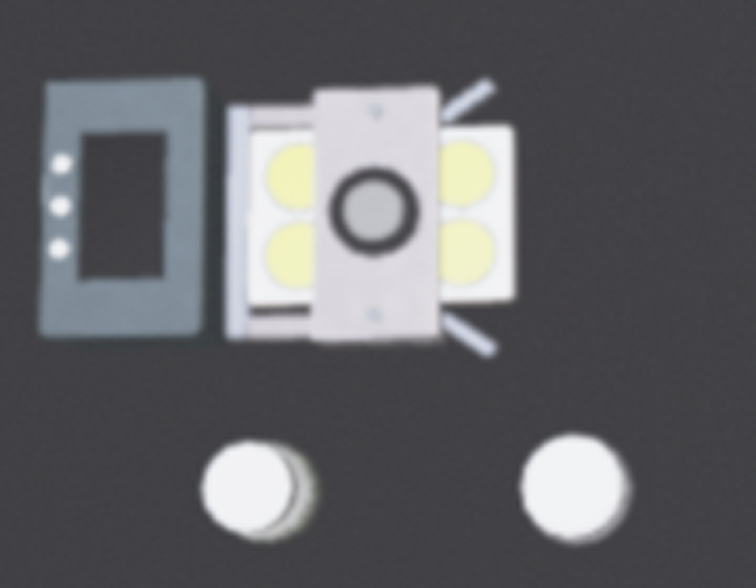

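The plate lies under the bridge. Its leading edge is against the stop with no dark gap at crop column 248, and it is straight and inside the rails. About 34–35 mm sticks out, against 34 mm nominal. The jars are where they were and the hand is clear.

```bash
python3 -c "
from h import *
print(bot.finish_job())"
```

```text
the job is handed in; nothing more can be done
None
```

The plate is in the reading station, against the end stop, and I have handed the job in at about 14 s of the 58 s allowed. No verdict is reported.

**What I did:** I squared the plate with a two-fingertip push on its long side. I then pushed it from behind, straight in along the channel. I stopped when the force on the tool rose to about 6 N, within 1 mm of where I expected the stop. Then I backed off and lifted the hand clear.

**Last checks (top camera):**
- **Seating:** there is no visible gap at the stop. About 34–35 mm of the plate sticks out of the bridge, against 34 mm nominal.
- **Alignment:** the plate is straight to within about 0.5°. Its middle is within about 1 mm of the channel's middle.
- **Bystanders:** both jars measured within about 4 mm of where they started, which is about the measuring error. I did not measure the bottle again, but the arm never went near it.
- **Hand:** it finished at a height of 0.19 m, over 0.3 m back from the station, touching nothing.

No check failed. Some views while pushing gave poor plate fits because the arm hid part of the plate, and the side camera often mis-sized it, so I relied on the top camera.

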